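# Unlock the test reader and hold its check cassette under the light shield

### The arm

A 6-joint arm with a two-finger parallel gripper is mounted at the origin on a cart in front of the work surface, level with it; the furniture and walls round the work are solid. World frame = base frame: x ahead of the robot, y to its left, z up, the work surface at z = 0. Lengths are in m, angles in rad, forces in N, time in s.
With the tool pointing down it reaches from about 0.4 to 0.925 m from the base axis. Payload 12.5 kg.
Tool frame: the origin (TCP) lies on the centre line of the jaws, within the pads' length; the fingertips stand 17 mm ahead of it and the grasp point (between the pads) lies 2 mm behind it (arm.tip_reach is the distance from the TCP to the fingertips, in m); z points along the fingers, y is the line along which they close (so a half turn about z gives the same grasp; the last joint's range is limited). The gripper opens to 95 mm and grips with 3 to 60 N. Pads are 20 mm wide; open, the fingers measure 119 mm over their backs; the gripper's body (75 mm by 180 mm) begins 59 mm behind the grasp point.
Start: joints at [1.017, 0.491, 1.559, -0, 1.092, -0.106], TCP at [0.271, 0.563, 0.232] pointing down, gripper open.
Joint ranges: [-3.1, 3.1], [-0.84, 2.19], [0.05, 2.79], [-1.13, 4.28], [0.06, 2.93], [-2.69, 2.69]. Speed limits (rad/s): [2.22, 2.22, 2.79, 3.14, 3.14, 3.14].

### API

Orientations are given as a unit quaternion [w, x, y, z].
In Python, from plant import arm gives the robot as it stands.
- The arm moves only by the shell command python3 -m inch 'ROWS' [OPENING] [FORCE]. ROWS is JSON, a list of rows, each a list of 4 numbers: the shift along the tool's x, y, z in cm, then the turn about the tool's z in rad. In form: [[tx, ty, tz, turn], ...]. A call has 1 to 12 rows; each row shifts and turns the commanded pose from where the row before left it, along the tool's axes as they then stand; what a row does not reach is not made up. A row lasts 1/12 s, in which the tool goes at most 41.7 mm and 7.16 degrees, less where a joint would pass 70% of its speed; a pose out of reach is approached as far as the arm can. A call with a gripper value outside its range is refused whole. OPENING is the gripper command: -1 is shut, 1 is fully open, values between are in proportion, set as the call begins (- or left out, the last holds). The fingers move at their own pace and stop on an object; FORCE is the grip in N (left out, the last holds). Time passes only in rows, so rows that do not move let the fingers close. It gives the time, the measured TCP pose, the force and the opening at its end, in the units of the state.
- arm.observe(): the state, without advancing time (a new reading comes with each control period).
- arm.capture(name): name is "scene" or "top" or "wrist"; returns the picture (480x640x3 uint8, red, green, blue); there is no depth.
- arm.get_calibration(name): a dict with "K" (3x3 intrinsics, pixels), "k1" (the pictures are not rectified: a ray, as slopes to the right and down, at radius r is drawn at 1 + k1 r^2 times it, then the intrinsics apply), "R" (3x3) and "t" (3): a world point X has camera coordinates R X + t; the wrist camera has in their place "T_tool_cam" (4x4, takes a point from camera to tool coordinates, whose origin is the TCP and whose axes are the flange's). Camera axes: x right, y down, z forward; pixel columns grow to the right and rows downward; lengths in m; the calibration is good to about 2 mm. A picture is of the moment at which its call begins: read the wrist's pose just before it. get_calibration takes no time and is no camera call.
- arm.hand_in(): hands the job in, once; it reports no verdict.
Trained networks look in the newest picture that a camera, given by its name, has taken for a name from the list of things; names that differ only in an ending like _2 or _b are one class to them, and where a whole thing is asked for, a point or a joint stands for the part that bears it (a point fixed in the world has none). Each returns a list of dicts, best first, with "confidence" (0 to 1); they miss things now and then, are a little off and sometimes report something else, mostly with a low value. They report only what shows in the picture. A call takes as long as a camera call. They do not tell look-alikes from the thing itself.
- arm.trace(camera, query): "pixels" (480x640 bool, what is visible of it) and "box" ([left, top, width, height] in pixels, round what is visible of it).
The state is a dict: "t": time; "joint_pos": joint angles; "dq": joint speeds; "effort": joint torques, N m; "ee_pos": TCP position; "orientation": TCP orientation; "ft_force": force on the tool from outside, world axes, zero at the start; "ft_torque": the same for the moment, N m; "opening": finger opening in m.
Only numpy, scipy, OpenCV 4.12 (cv2) and the standard library are available. Lean on these libraries where they do the work, as an engineer would, in place of code of your own. Each camera call takes 0.05 s, during which the arm holds its last target. There are 200 camera calls.

### The job

The rapid-test reader has just been moved to this bench and needs its self-test. Draw the red-headed transit pin straight up out of the reader and park it in the notch of the bracket on the reader's side, hanging by its head, so that it is not lost. Then tuck the nose of the check cassette (white, with the blue finger grip) under the black light-shield flap, sliding it along the bed until it is fully home against the stop, without prising the flap up, and press it flat so that the sprung bed goes right down and the flap lies closed on it; finish while still holding it pressed down, and leave the other things on the bench where they are.

Things in the scene. Friction and masses are not known exactly. Their poses are not given: they have to be found in the camera images.
- reader: rapid-test reader, fixed: light grey, x -80 to +105 mm, y -60 to +60, base 22 mm high, housing with display up to 80 mm high at x > 40. Origin on the bench under it; x from its open front to its back, z up. The cassette channel runs along x in the middle (y = 0) and ends at a stop at x = +25; its floor is the sprung bed (x -75 to +23), its rear half is covered by the black hinged flap.
- bed (a joint): sprung bed of the channel: 0 m = up (top at reader z = 30 mm), 0.004 = right down (top at 26 mm). It starts to move at about 2 N and is right down at about 7 N.
- flap (a joint): black light-shield flap of slippery plastic, 44 mm wide, hinge at reader x = +38, z = 58 mm; 0 rad = closed, grows as its front edge rises (0.1 rad = 6 mm). Light, falls shut. Its lip turns up at 30 degrees toward the front (x -18 to -32, z 31 to 39 mm), so a nose slid along the bed runs in under it. With the cassette home it reads about 0.08 with the bed up, 0.01 with the bed right down.
- flap_lip (a point): middle of the low front edge of the flap (underside); closed, at reader x = -18, z = 31 mm
- transit_pin: loose steel pin 8 mm thick, 66 mm long, with a round red head (22 mm across, from 44 to 66 mm above the tip). Origin at the tip, z points to the head. In the bore its head is 50 to 72 mm above the bench. 30 g.
- pin_shoulder (a point): centre of the underside of the pin's red head, 44 mm above the tip
- notch_seat (a point): where the pin's shoulder belongs when parked (reader x = +5, y = -85, z = 52 mm): inner end of the notch, on top of the bracket. The bracket is a dark level plate 6 mm thick, y -68 to -102 there, with an 11 mm wide slot, open toward the reader's front at x = -15 and ending at x = +12; free below down to the bench. The shaft goes in from the front or above; the head rests on the plate.
- check_cassette: loose flat white cassette 100 x 44 x 6 mm with a blue upright finger grip: 28 mm along x, 10 mm wide in y, 6 to 22 mm above the underside, centred at x = -32 mm. Origin at the middle of its underside, x points to its nose (grey window, away from the grip), z up. 60 g. Starts flat on the bench.
- cassette_home (a point): where the cassette's origin belongs at the end: nose at the stop, bed right down; in the reader's frame x = -25, y = 0, z = 26 mm, the cassette's x along the reader's x
- lab_timer: white bench timer 62 x 62 x 18 mm, bystander
- dropper_bottle: amber dropper bottle 33 x 34 x 102 mm, bystander
- reagent_vial: white reagent vial 42 x 39 x 109 mm, bystander
- channel_mouth (a point): front edge of the bed, mid-width, at bed-up height (reader x = -75, y = 0, z = 30 mm). The channel is 48 mm wide between dark guide rails, 6 mm thick, tops at z = 34, straight from x = -55 on; in front of that they flare outward to x = -77.
- pin_bore (a point): mouth of the bore in the bed (reader x = -8, y = 0, z = 30 mm), about 10 mm wide, floor at z = 6. The transit pin starts in it, upright, passing through a 14 mm wide slot in the flap that is open to the flap's front edge; there it blocks the channel.
Things that resemble listed ones, but are neither listed nor needed, are in the scene too. Of the things that look like the check_cassette, the larger one is meant.

How it is judged:
By the outcome, as a careful person would: the job done as asked, in the order asked, and still so for the second after the job is handed in, while the arm keeps its last pose, push and grip.
It also fails if it takes over 64 s, if anything falls off the work surface, if the arm or the gripper's body presses on something with over 40 N, if the wrist force passes 120 N, or if a joint passes its speed limit or range.

## Working session

There is one attempt and no reset: what is moved stays moved. The work goes in short steps, Python scripts to look and compute and a shell command to move; the robot and the scene stay as the last step left them, time stands still between calls to the robot, and variables do not carry over. Pictures are saved under pics/ and viewed, on a budget of 10 in all, crops included, one or two more only if the job needs it, and the job is handed in when it is done.

```bash
ls; mkdir -p pics; python3 - <<'E'
from plant import arm
import cv2,numpy as np
o=arm.observe(); print(o)
for n in("scene","top"):
    im=arm.capture(n); cv2.imwrite(f"pics/{n}0.png",im[:,:,::-1])
    c=arm.get_calibration(n); print(n,c)
    for q in("reader","transit_pin","check_cassette","flap","bed"):
        print(q,[(round(d["confidence"],2),d["box"],[int(v) for v in np.argwhere(d["pixels"]).mean(0)[::-1]]) for d in arm.trace(n,q)])
print(arm.get_calibration("wrist"))
E
```

```text
pics
{'t': 0.0, 'joint_pos': array([ 1.01737377e+00,  4.91550360e-01,  1.55944931e+00, -2.46411812e-05,
        1.09167281e+00, -1.05590698e-01]), 'dq': array([-5.43761700e-04, -8.68252859e-05, -2.01245183e-03,  1.46729936e-03,
        2.19036182e-03, -1.67434217e-03]), 'effort': array([ 8.26389078e-04, -6.12633777e+01, -2.58181322e+01,  6.92211371e-02,
        4.81310394e-02, -1.47011528e-04]), 'ee_pos': array([0.27049615, 0.56319001, 0.23106749]), 'orientation': array([-1.64360591e-04,  2.22043911e-01,  9.75036517e-01, -5.14402890e-04]), 'ft_force': array([0.78743396, 0.29377614, 0.16977635]), 'ft_torque': array([-0.00122665,  0.02602052,  0.02550241]), 'opening': 0.09516196675621225}
scene {'K': array([[593.98129713,   0.        , 313.98158089],
       [  0.        , 593.98129713, 237.56017224],
       [  0.        ,   0.        ,   1.        ]]), 'k1': -0.1819070107302544, 'R': array([[-6.19597249e-01, -7.84919636e-01, -6.44277254e-04],
       [-4.50021723e-01,  3.55908925e-01, -8.19029478e-01],
       [ 6.43101623e-01, -5.07178472e-01, -5.73751078e-01]]), 't': array([0.02233634,
[... 946 characters left out ...]
ap [(0.86, [296.2, 181.7, 36.5, 46.5], [315, 203])]
bed [(0.78, [296.9, 219.6, 27.7, 33.9], [308, 238]), (0.57, [271.4, 141.1, 105.7, 125.5], [320, 202])]
{'K': array([[408.31375107,   0.        , 322.1389823 ],
       [  0.        , 408.31375107, 241.59119219],
       [  0.        ,   0.        ,   1.        ]]), 'k1': -0.044060377740037265, 'T_tool_cam': array([[-3.79035695e-04, -9.60082649e-01, -2.79716221e-01,
         7.92096464e-02],
       [ 9.99999865e-01, -2.64272989e-04, -4.47995945e-04,
         3.49113845e-04],
       [ 3.56191691e-04, -2.79716353e-01,  9.60082619e-01,
        -1.53883846e-01],
       [ 0.00000000e+00,  0.00000000e+00,  0.00000000e+00,
         1.00000000e+00]])}
```

```bash
python3 - <<'E'
import cv2,numpy as np
a=cv2.imread("pics/scene0.png")[150:360,200:480]; b=cv2.imread("pics/top0.png")[120:370,180:480]
a=cv2.resize(a,(533,400),interpolation=3);b=cv2.resize(b,None,fx=2.66,fy=2.4,interpolation=3)
cv2.imwrite("pics/v1.png",cv2.resize(cv2.imread("pics/top0.png")[110:410,170:570],(800,600),interpolation=3))
E
```

```text
(no output)
```

View pics/v1.png

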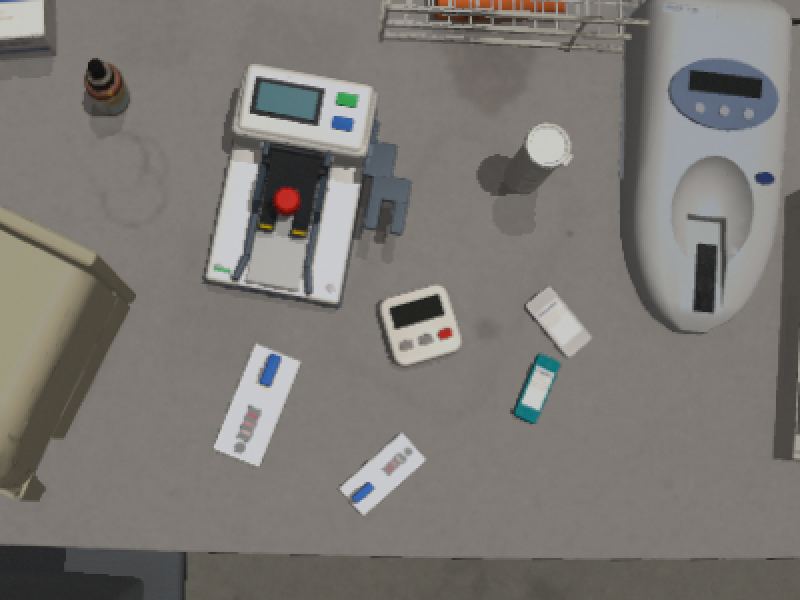

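View pics/scene0.png

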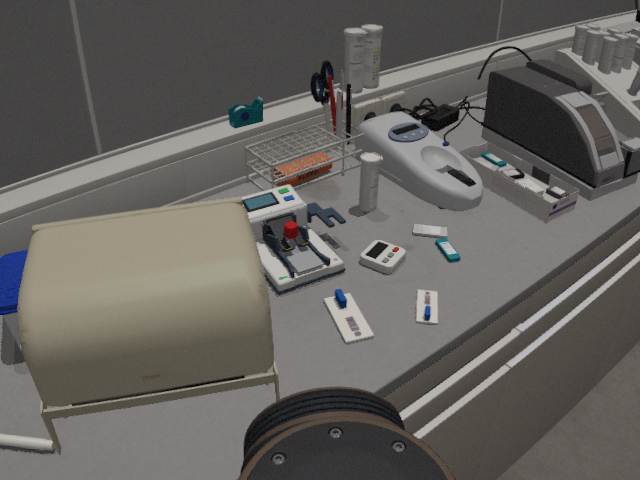

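Candidates in the top image: the large cassette (298,312), which is the one meant, the small look-alike (361,346), a white strip (448,270) and a teal strip (438,304). The pin's red head is at (313,210). Next I'll measure positions and plan a wrist look.

```bash
cat > h.py <<'E'
from plant import arm
import cv2,numpy as np
from scipy.spatial.transform import Rotation as Ro
def cam(n,o=None):
    c=arm.get_calibration(n)
    if "R" in c: return c["K"],c["k1"],c["R"],c["t"]
    o=o or arm.observe(); q=o["orientation"]; T=np.eye(4)
    T[:3,:3]=Ro.from_quat([q[1],q[2],q[3],q[0]]).as_matrix(); T[:3,3]=o["ee_pos"]
    W=np.linalg.inv(T@c["T_tool_cam"]); return c["K"],c["k1"],W[:3,:3],W[:3,3]
def proj(C,X):
    K,k,R,t=C; p=np.atleast_2d(X)@R.T+t; return cv2.projectPoints(p,np.zeros(3),np.zeros(3),K,np.array([k,0,0,0.]))[0][:,0]
def unproj(C,uv,z):
    K,k,R,t=C; s=cv2.undistortPoints(np.array(uv,float).reshape(-1,1,2),K,np.array([k,0,0,0.]))[:,0]
    d=np.c_[s,np.ones(len(s))]@R; o=-R.T@t; return o+d*((z-o[2])/d[:,2])[:,None]
def pose():
    o=arm.observe(); q=o["orientation"]; M=Ro.from_quat([q[1],q[2],q[3],q[0]]).as_matrix(); return o,M
def go(p,yx=None):
    "tool-frame shift (cm) to world p and the turn so that tool x has world heading yx"
    o,M=pose(); s=M.T@(np.array(p)-o["ee_pos"])*100
    h=np.arctan2(M[1,0],M[0,0]); tr=None
    if yx is not None: tr=-((yx-h+np.pi)%(2*np.pi)-np.pi)
    print("shift cm",s.round(2),"turn",tr,"heading",round(h,3),"j6",round(o["joint_pos"][5],2),"F",o["ft_force"].round(1),"open",round(o["opening"],4),"t",round(o["t"],2))
def mask(n,q,near=None):
    L=arm.trace(n,q)
    if near is not None: L=sorted(L,key=lambda d:np.hypot(*(np.argwhere(d["pixels"]).mean(0)[::-1]-near)))
    return L
E
python3 - <<'E'
from h import *
C=cam("top")
print("pin",unproj(C,[[314,210]],.07))
cs=lambda L:[[170+x/2,110+y/2] for x,y in L]
print("cass corners",unproj(C,cs([(258,345),(300,360),(260,466),(214,449)]),.006).round(3))
print("small",unproj(C,cs([(403,433),(426,458),(365,514),(340,490)]),.006).round(3))
print("base front corners",unproj(C,cs([(207,280),(340,303)]),.022).round(3))
print("housing top: ",unproj(C,cs([(250,66),(377,86),(364,156),(234,137)]),.08).round(3))
print("timer, vial",unproj(C,cs([(420,325),(510,190)]),.01).round(3))
go([.5,.25,.3])
E
```

```text
pin [[ 0.51819686 -0.33610429  0.07      ]]
cass corners [[ 0.401 -0.313  0.006]
 [ 0.389 -0.35   0.006]
 [ 0.296 -0.318  0.006]
 [ 0.31  -0.277  0.006]]
small [[ 0.328 -0.442  0.006]
 [ 0.306 -0.462  0.006]
 [ 0.257 -0.41   0.006]
 [ 0.277 -0.388  0.006]]
base front corners [[ 0.455 -0.267  0.022]
 [ 0.438 -0.384  0.022]]
housing top:  [[ 0.632 -0.3    0.08 ]
 [ 0.618 -0.409  0.08 ]
 [ 0.556 -0.399  0.08 ]
 [ 0.569 -0.289  0.08 ]]
timer, vial [[ 0.422 -0.455  0.01 ]
 [ 0.547 -0.536  0.01 ]]
shift cm [-34.25 -18.32  -6.83] turn None heading 2.694 j6 -0.11 F [0.3 0.7 0.3] open 0.0946 t 0.6
```

```bash
python3 -m inch '[[-3,0.2,-2.2,0],[-3,0.2,-2.2,0],[-3,0.2,-2.2,0],[-3,0.2,-2.2,0],[-3,0.2,-2.2,0],[-3,0.2,-2.2,0],[-3,0.2,-2.2,0],[-3,0.2,-2.2,0],[-3,0.2,-2.2,0],[-3,0.2,-2.2,0]]'
python3 -m inch '[[-1.9,-3.3,0,0],[-1.9,-3.3,0,0],[-1.9,-3.3,0,0],[-1.9,-3.3,0,0],[-1.9,-3.3,0,0],[-1.9,-3.3,0,0],[-1.9,-3.3,0,0],[-1.9,-3.3,0,0],[-1.9,-3.3,0,0]]'
python3 -m inch '[[-1.9,-3.3,0,0],[-1.9,-3.3,0,0],[-1.9,-3.3,0,0],[-1.9,-3.3,0,0],[-1.9,-3.3,0,0],[-1.9,-3.3,0,0],[-1.9,-3.3,0,0],[-1.9,-3.3,0,0]]'
python3 -c "
from h import *
go([.51,-.335,.22],2.997);print(arm.observe()['ee_pos'])"
```

```text
t: 1.43
ee_pos: [0.5507, 0.4506, 0.453]
orientation: [0.0, 0.222, 0.975, 0.0]
ft_force: [0.8, 1.3, 0.3]
opening: 0.0954
t: 2.18
ee_pos: [0.5749, 0.108, 0.4518]
orientation: [0.0, 0.222, 0.975, 0.0]
ft_force: [0.2, -0.0, -0.5]
opening: 0.0951
t: 2.85
ee_pos: [0.5976, -0.1959, 0.4518]
orientation: [0.0, 0.222, 0.975, 0.0]
ft_force: [0.3, 0.5, 0.3]
opening: 0.095
shift cm [  1.88 -16.33  23.17] turn -0.3032723340526342 heading 2.694 j6 -1.54 F [0.3 0.5 0.3] open 0.095 t 2.85
[ 0.59762659 -0.19590434  0.45176769]
```

```bash
python3 -m inch '[[0.24,-2.04,2.9,0],[0.24,-2.04,2.9,0],[0.24,-2.04,2.9,0],[0.24,-2.04,2.9,0],[0.24,-2.04,2.9,0],[0.24,-2.04,2.9,0],[0.24,-2.04,2.9,0],[0.24,-2.04,2.9,0],[0,0,0,-0.1],[0,0,0,-0.1],[0,0,0,-0.1],[0,0,0,0]]'
python3 - <<'E'
from h import *
o=arm.observe(); im=arm.capture("wrist"); cv2.imwrite("pics/w1.png",im[:,:,::-1]); C=cam("wrist",o)
print(o["ee_pos"],o["dq"].max())
for q in("reader","transit_pin","check_cassette","flap","bed"):
    for d in arm.trace("wrist",q): print(q,round(d["confidence"],2),np.round(d["box"]),[int(v) for v in np.argwhere(d["pixels"]).mean(0)[::-1]])
E
```

```text
t: 3.85
ee_pos: [0.5099, -0.333, 0.2194]
orientation: [-0.0, 0.072, 0.997, 0.0]
ft_force: [-0.2, 0.0, -0.4]
opening: 0.0949
[ 0.50986076 -0.33298573  0.21940958] 0.18686915926705963
reader 0.9 [198. 137. 192. 216.] [312, 249]
reader 0.35 [282.   0.  64.  87.] [314, 40]
check_cassette 0.94 [139.   0.  37.  18.] [159, 6]
check_cassette 0.88 [283.   0.  67.  85.] [314, 40]
check_cassette 0.21 [486. 280.  52.  62.] [509, 310]
flap 0.77 [297. 200.  55.  95.] [321, 255]
flap 0.57 [198. 137. 195. 215.] [312, 249]
```

View pics/w1.png

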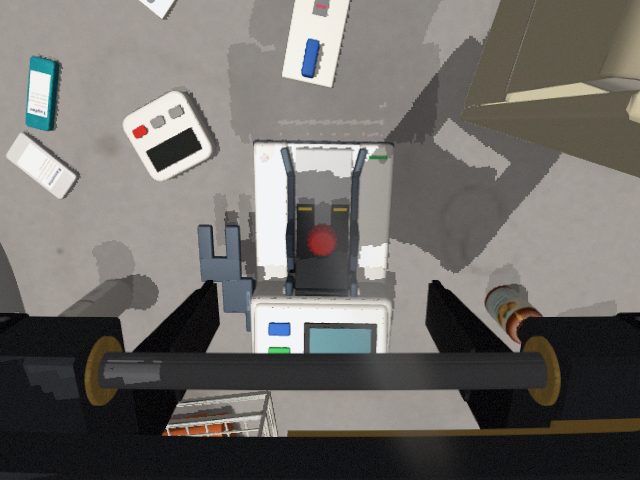

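```bash
python3 - <<'E'
import cv2
im=cv2.imread("pics/w1.png")[135:310,190:400]; im=cv2.resize(im,None,fx=3.4,fy=3.4,interpolation=2)
for i in range(0,210,20): cv2.line(im,(int(i*3.4),0),(int(i*3.4),6),(0,0,255),1); cv2.putText(im,str(190+i),(int(i*3.4),16),0,.4,(0,0,255))
for i in range(0,175,20): cv2.line(im,(0,int(i*3.4)),(6,int(i*3.4)),(0,0,255),1); cv2.putText(im,str(135+i),(8,int(i*3.4)+4),0,.4,(0,0,255))
cv2.imwrite("pics/v4.png",im)
E
```

```text
(no output)
```

View pics/v4.png

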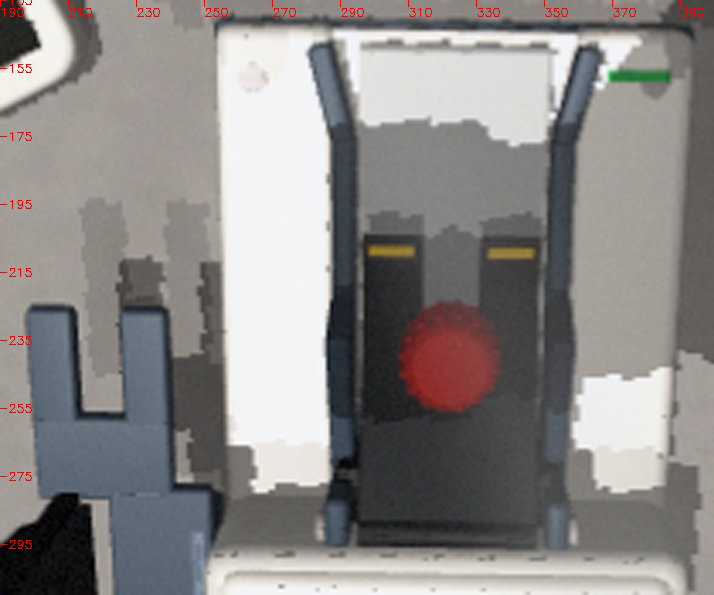

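```bash
cat > fit.py <<'E'
from h import *
from scipy.optimize import least_squares
o={"ee_pos":np.array([0.50986076,-0.33298573,0.21940958]),"orientation":None}
_,M=pose(); o["orientation"]=arm.observe()["orientation"]
C=cam("wrist",o)
P=[(-80,60,22,690,27),(-80,-60,22,219,27),(-75,23,30,549,50),(-75,-23,30,361,47),(-32,22,39,541,238),(-32,-22,39,364,236),(-8,0,64,449,357),
(-15,-102,52,27,307),(-15,-90.5,52,77,307),(-15,-79.5,52,122,307),(-15,-68,52,166,308),(12,-90.5,52,78,413),(12,-79.5,52,123,413)]
P=np.array(P,float); uv=P[:,3:]/3.4+[190,135]; X=P[:,:3]/1000
def W(p,X): c,s=np.cos(p[2]),np.sin(p[2]); return np.c_[p[0]+c*X[:,0]-s*X[:,1],p[1]+s*X[:,0]+c*X[:,1],X[:,2]]
r=least_squares(lambda p:(proj(C,W(p,X))-uv).ravel(),[.52,-.33,-.14],loss="soft_l1")
print(r.x); print((proj(C,W(r.x,X))-uv).round(1).tolist())
print("pin",W(r.x,np.array([[-.008,0,.07]])),"seat",W(r.x,np.array([[.005,-.085,.052]])), "from red", unproj(C,uv[6:7],.064))
p=W(r.x,np.array([[-.008,0,.0715]]))[0]; go(p,np.pi+r.x[2])
E
python3 fit.py
```

```text
[ 0.52694254 -0.33501274 -0.16573232]
[[2.4, 1.5], [-1.8, -0.8], [0.4, 0.6], [-0.1, 0.6], [0.5, -1.3], [-0.4, -1.5], [0.6, -0.6], [-0.5, -0.2], [-1.2, 0.0], [-0.9, 0.2], [0.2, 0.1], [0.5, 0.4], [0.4, 0.6]]
pin [[ 0.51905216 -0.33369295  0.07      ]] seat [[ 0.51785119 -0.41967293  0.052     ]] from red [[ 0.51949089 -0.33425022  0.064     ]]
shift cm [-0.9   0.04 14.82] turn 0.016304396768294094 heading 2.992 j6 -2.11 F [-0.1 -0.3 -0.3] open 0.095 t 4.15
```

```bash
python3 -m inch '[[-0.45,0.02,2,0.016],[-0.45,0.02,3,0],[0,0,3,0],[0,0,3,0],[0,0,2,0],[0,0,1.2,0],[0,0,0.6,0],[0,0,0,0],[0,0,0,0]]' 
python3 -m inch '[[0,0,0,0],[0,0,0,0],[0,0,0,0],[0,0,0,0],[0,0,0,0],[0,0,0,0],[0,0,0,0],[0,0,0,0],[0,0,0,0],[0,0,0,0]]' -1 20
python3 - <<'E'
from h import *
go([.51905,-.3337,.0715],2.976)
im=arm.capture("wrist"); cv2.imwrite("pics/w2.png",im[:,:,::-1])
E
```

```text
t: 4.9
ee_pos: [0.5193, -0.3341, 0.0725]
orientation: [0.0, 0.082, 0.997, -0.0]
ft_force: [-0.4, -0.1, -0.3]
opening: 0.0949
t: 5.73
ee_pos: [0.5189, -0.3338, 0.0716]
orientation: [-0.0, 0.082, 0.997, 0.0]
ft_force: [1.0, 0.5, -0.4]
opening: 0.0339
shift cm [-0.01  0.01  0.01] turn 0.001837370661563309 heading 2.978 j6 -2.09 F [ 1.   0.5 -0.4] open 0.0339 t 5.73
```

```bash
python3 -m inch '[[0,0,0,0],[0,0,0,0],[0,0,0,0],[0,0,0,0],[0,0,0,0]]' -1 20
python3 -m inch '[[0,0,-0.5,0],[0,0,-1,0],[0,0,-1,0],[0,0,-1,0],[0,0,-1,0],[0,0,-1.2,0],[0,0,-1.2,0],[0,0,-0.6,0],[0,0,0,0]]'
python3 - <<'E'
from h import *
o,M=pose(); im=arm.capture("wrist"); cv2.imwrite("pics/w2.png",im[:,:,::-1])
go([0.51785,-.41967,.146],2.976)
for q in("transit_pin","pin_shoulder"):
  for d in arm.trace("wrist",q): print(q,round(d["confidence"],2),np.round(d["box"]))
E
```

```text
t: 6.2
ee_pos: [0.5189, -0.3338, 0.0716]
orientation: [0.0, 0.082, 0.997, 0.0]
ft_force: [-0.4, -0.3, -0.0]
opening: 0.0216
t: 6.95
ee_pos: [0.5194, -0.3342, 0.1485]
orientation: [0.001, 0.082, 0.997, -0.001]
ft_force: [0.0, 0.5, -0.2]
opening: 0.0212
shift cm [-1.28 -8.48  0.15] turn 0.0018234624946384947 heading 2.978 j6 -2.09 F [-0.4  0.1 -0.5] open 0.0214 t 7.0
transit_pin 0.94 [296. 264.  51.  83.]
pin_shoulder 0.77 [297. 261.  50.  85.]
pin_shoulder 0.49 [268.   0.  75.  61.]
```

View pics/w2.png

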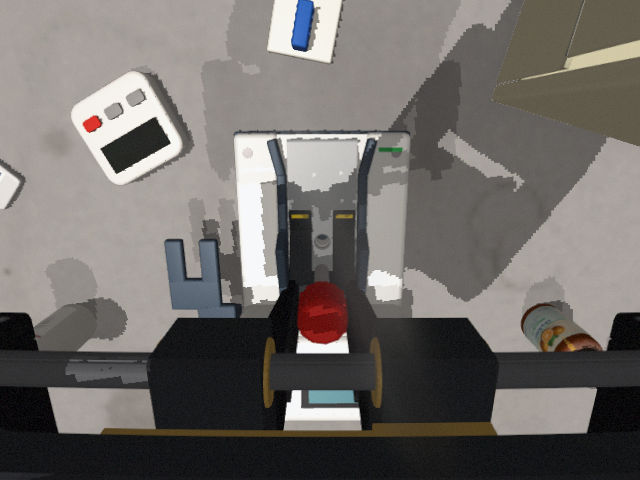

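```bash
python3 -m inch '[[-0.25,-1.7,0,0],[-0.25,-1.7,0,0],[-0.26,-1.7,0,0],[-0.26,-1.7,0,0],[-0.26,-1.68,0,0],[0,0,0,0],[0,0,0,0]]'
python3 - <<'E'
from h import *
go([0.51785,-.41967,.0745],2.976)
o,M=pose(); im=arm.capture("wrist"); cv2.imwrite("pics/w3.png",cv2.resize(im[180:380,200:440,::-1],None,fx=3,fy=3,interpolation=2))
E
```

```text
t: 7.68
ee_pos: [0.5172, -0.4204, 0.1456]
orientation: [-0.0, 0.082, 0.997, 0.0]
ft_force: [0.0, -0.4, 0.1]
opening: 0.0211
shift cm [-0.06  0.08  7.11] turn 0.000424351872290174 heading 2.976 j6 -2.19 F [ 0.  -0.4  0.1] open 0.0211 t 7.68
```

View pics/w3.png

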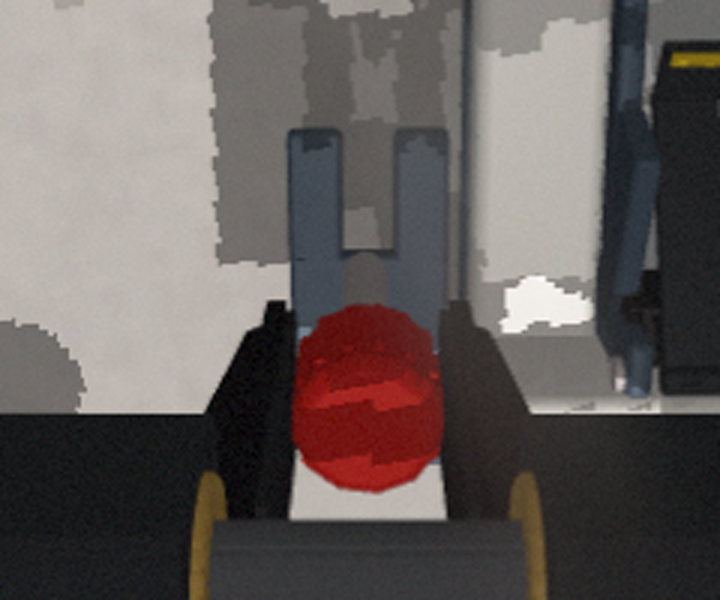

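```bash
python3 -m inch '[[0,0.04,1,0],[0,0,1.5,0],[0,0,1.2,0],[0,0,0.8,0],[0,0,0.8,0],[0,0,0.8,0],[0,0,0.6,0],[0,0,0.3,0],[0,0,0,0],[0,0,0,0]]'
python3 -c "
from h import *
go([0.51785,-.41967,.0736],2.976)"
```

```text
t: 8.57
ee_pos: [0.5179, -0.4192, 0.0767]
orientation: [0.0, 0.082, 0.997, -0.0]
ft_force: [0.6, -0.3, -0.8]
opening: 0.0213
shift cm [-0.   -0.05  0.31] turn 0.0018190485348092977 heading 2.978 j6 -2.19 F [ 0.6 -0.3 -0.8] open 0.0213 t 8.57
```

```bash
python3 -m inch '[[0,0,0.15,0],[0,0,0.1,0],[0,0,0.05,0],[0,0,0,0]]'
python3 -m inch '[[0,0,0.05,0],[0,0,0,0],[0,0,0,0]]'
```

```text
t: 8.9
ee_pos: [0.5178, -0.4192, 0.0737]
orientation: [0.0, 0.082, 0.997, -0.0]
ft_force: [0.7, 1.1, -1.7]
opening: 0.0209
t: 9.15
ee_pos: [0.5179, -0.4192, 0.0736]
orientation: [0.0, 0.082, 0.997, -0.0]
ft_force: [-1.5, 1.2, 4.8]
opening: 0.0211
```

```bash
python3 -m inch '[[0,0,0,0],[0,0,0,0],[0,0,0,0],[0,0,0,0],[0,0,0,0],[0,0,0,0]]' 0.05
python3 -m inch '[[0,0,-0.5,0],[0,0,-1.5,0],[0,0,-3,0],[0,0,-3,0],[0,0,-2,0],[2,0,0,0],[2,0,0,0],[0,0,0,0],[0,0,0,0]]'
python3 - <<'E'
from h import *
o,M=pose(); im=arm.capture("wrist"); cv2.imwrite("pics/w4.png",im[:,:,::-1]); print(o["ee_pos"],o["orientation"],o["t"])
C=cam("wrist",o)
for q in("transit_pin","check_cassette"):
  for d in arm.trace("wrist",q): print(q,round(d["confidence"],2),np.round(d["box"]))
c,s=np.cos(-.16573),np.sin(-.16573)
for x,y,z in[(5,-85,74),(5,-85,52),(-15,-85,52)]: print(proj(C,[[.52694+(c*x-s*y)/1e3,-.33501+(s*x+c*y)/1e3,z/1e3]]))
go([.36,-.33,.22])
E
```

```text
t: 9.65
ee_pos: [0.5178, -0.4191, 0.073]
orientation: [-0.0, 0.082, 0.997, 0.0]
ft_force: [1.1, -1.4, -0.5]
opening: 0.0492
t: 10.4
ee_pos: [0.478, -0.4128, 0.1738]
orientation: [0.0, 0.082, 0.997, -0.0]
ft_force: [-0.4, -0.2, 0.4]
opening: 0.0496
[ 0.47800704 -0.41277851  0.17383277] [ 2.80837122e-04  8.22393716e-02  9.96612554e-01 -1.54744178e-04] 10.4
transit_pin 0.9 [307. 271.  34.  49.]
transit_pin 0.38 [298. 166. 212. 263.]
check_cassette 0.81 [214.   0.  56.  34.]
check_cassette 0.65 [384.   0.  85. 106.]
[[321.41745017 306.02068586]]
[[321.48379404 293.04478149]]
[[321.49004828 267.2662174 ]]
shift cm [13.08  6.23 -4.69] turn None heading 2.978 j6 -2.22 F [-1.3  0.7 -0.1] open 0.0499 t 10.55
```

View pics/w4.png

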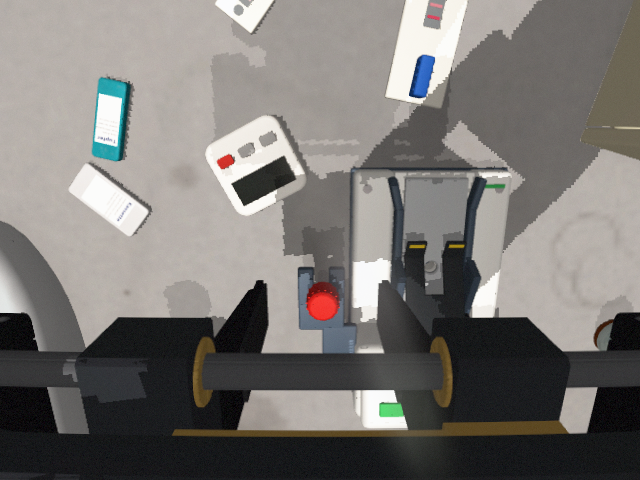

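```bash
python3 - <<'E'
from h import *
A=cam("top"); o=arm.observe(); B=cam("wrist",{"ee_pos":o["ee_pos"],"orientation":o["orientation"]})
for z in(0,.02,.05,.08,.1,.15): print(z,unproj(A,[[236.5,257.5],[201,328],[185,359]],z)[:,:2].round(3).tolist(),unproj(B,[[582,139]],z)[:,:2].round(3), unproj(cam("scene"),[[272,374],[277,373],[243,200]],z)[:,:2].round(3).tolist())
# grip ends
print(unproj(B,[[421,98],[423,77]],.0),unproj(A,[[305,295]],.015))
E
```

```text
0 [[0.443, -0.2], [0.316, -0.143], [0.261, -0.117]] [[ 0.445 -0.198]] [[0.33, -0.159], [0.327, -0.166], [0.735, -0.374]]
0.02 [[0.441, -0.202], [0.316, -0.147], [0.262, -0.122]] [[ 0.442 -0.21 ]] [[0.315, -0.15], [0.312, -0.156], [0.706, -0.357]]
0.05 [[0.437, -0.207], [0.316, -0.153], [0.264, -0.129]] [[ 0.438 -0.229]] [[0.292, -0.135], [0.289, -0.141], [0.664, -0.332]]
0.08 [[0.433, -0.211], [0.316, -0.159], [0.265, -0.135]] [[ 0.434 -0.247]] [[0.269, -0.121], [0.266, -0.126], [0.621, -0.307]]
0.1 [[0.43, -0.214], [0.316, -0.163], [0.266, -0.14]] [[ 0.432 -0.26 ]] [[0.254, -0.111], [0.251, -0.117], [0.592, -0.29]]
0.15 [[0.423, -0.222], [0.315, -0.173], [0.268, -0.151]] [[ 0.425 -0.291]] [[0.215, -0.087], [0.213, -0.092], [0.521, -0.249]]
[[ 0.3948029  -0.32227088  0.        ]
 [ 0.37998182 -0.31919521  0.        ]] [[ 0.37899187 -0.3242166   0.015     ]]
```

```bash
python3 -m inch '[[2.75,1.65,-0.75,0],[2.75,1.65,-0.75,0],[2.75,1.65,-0.75,0],[2.75,1.65,-0.75,0],[0,0,0,0.1],[0,0,0,0.09],[0,0,0,0],[0,0,0,0]]'
python3 - <<'E'
from h import *
o=arm.observe(); im=arm.capture("wrist"); C=cam("wrist",o); print(o["ee_pos"],o["dq"].max())
L=mask("wrist","check_cassette")
for d in L:
    m=d["pixels"].astype(np.uint8); (cx,cy),(w,h),a=cv2.minAreaRect(np.argwhere(m)[:,::-1].astype(np.float32)); print(round(d["confidence"],2),np.round(d["box"]),cx,cy,w,h,a)
d=max(L,key=lambda d:d["pixels"].sum())
box=cv2.boxPoints(cv2.minAreaRect(np.argwhere(d["pixels"])[:,::-1].astype(np.float32)))
print(box.tolist()); print(unproj(C,box,.006).round(4).tolist())
hsv=cv2.cvtColor(im,cv2.COLOR_RGB2HSV); b=((hsv[...,0]>100)&(hsv[...,0]<130)&(hsv[...,1]>150)&(d["pixels"]))
p=np.argwhere(b)[:,::-1].astype(np.float32); (c,wh,a)=cv2.minAreaRect(p); print("grip",len(p),c,wh,a,unproj(C,cv2.boxPoints((c,wh,a)),.02).round(4).tolist())
v=im[:,:,::-1].copy(); cv2.imwrite("pics/w5f.png",v); cv2.drawContours(v,[box.astype(int)],0,(0,255,0),1); cv2.drawContours(v,[cv2.boxPoints((c,wh,a)).astype(int)],0,(0,255,255),1)
x,y=int(c[0]),int(c[1]); cv2.imwrite("pics/w5.png",cv2.resize(v[:360,max(0,x-160):x+160],None,fx=1.6,fy=1.6))
E
```

```text
t: 11.22
ee_pos: [0.3811, -0.3298, 0.2031]
orientation: [0.0, 0.174, 0.985, -0.0]
ft_force: [1.1, -0.8, -0.7]
opening: 0.0499
[ 0.38107083 -0.32976256  0.20306975] 0.0064142800728105645
0.69 [260. 267. 167. 164.] 343.3770751953125 349.1020202636719 160.91983032226562 171.60745239257812 89.474365234375
0.61 [301. 111.  55. 122.] 327.13433837890625 173.94540405273438 53.856895446777344 118.09286499023438 1.0912163257598877
0.27 [265. 391.  26.  41.] 279.0304870605469 409.7256164550781 26.282705307006836 39.644920349121094 6.340191841125488
[[256.8388366699219, 269.43267822265625], [428.4390563964844, 267.85833740234375], [429.9153137207031, 428.7713623046875], [258.3150939941406, 430.345703125]]
[[0.4072, -0.4027, 0.006], [0.4598, -0.2548, 0.006], [0.6337, -0.3017, 0.006], [0.5733, -0.4711, 0.006]]
grip 0 (0.0, 0.0) (0.0, 0.0) 0.0 [[0.1339, -0.5011, 0.02], [0.1339, -0.5011, 0.02], [0.1339, -0.5011, 0.02], [0.1339, -0.5011, 0.02]]
```

View pics/w5.png

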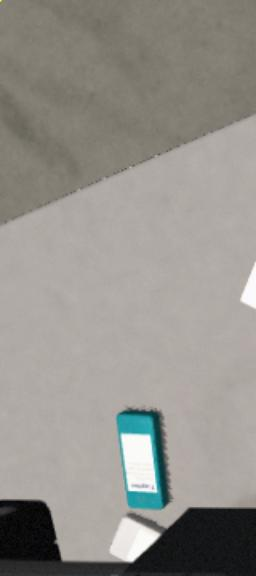

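The largest mask was the reader, so that crop was wrong. I'll select the instance at (327,174) instead.

```bash
python3 - <<'E'
from h import *
o=arm.observe(); C=cam("wrist",o)
im=cv2.imread("pics/w5f.png")
hsv=cv2.cvtColor(im,cv2.COLOR_BGR2HSV); b=np.zeros((480,640),bool); b[100:245,290:365]=True
b&=(hsv[...,0]>100)&(hsv[...,0]<130)&(hsv[...,1]>150)
p=np.argwhere(b)[:,::-1].astype(np.float32); g=cv2.minAreaRect(p)
print("grip",len(p),g,unproj(C,cv2.boxPoints(g),.02).round(4).tolist())
d=mask("wrist","check_cassette",[327,174])[0]
box=cv2.boxPoints(cv2.minAreaRect(np.argwhere(d["pixels"])[:,::-1].astype(np.float32)))
X=unproj(C,box,.006); print(box.tolist(),X.round(4).tolist(),X.mean(0))
for i in(0,1): e=X[(i+1)%4]-X[i]; print(np.linalg.norm(e),np.arctan2(e[1],e[0]))
v=im.copy(); cv2.drawContours(v,[box.astype(int)],0,(0,200,0),1); cv2.drawContours(v,[cv2.boxPoints(g).astype(int)],0,(0,255,255),1)
cv2.imwrite("pics/w5.png",cv2.resize(v[90:260,250:400],None,fx=3.5,fy=3.5,interpolation=2))
E
```

```text
grip 0 ((0.0, 0.0), (0.0, 0.0), 0.0) [[0.1338, -0.5009, 0.02], [0.1338, -0.5009, 0.02], [0.1338, -0.5009, 0.02], [0.1338, -0.5009, 0.02]]
[[299.0863037109375, 232.46829223632812], [301.33526611328125, 114.3968505859375], [355.182373046875, 115.42251586914062], [352.93341064453125, 233.49395751953125]] [[0.3876, -0.3537, 0.006], [0.2942, -0.3159, 0.006], [0.3102, -0.2746, 0.006], [0.405, -0.3091, 0.006]] [ 0.34925216 -0.31332493  0.006     ]
0.10071688576791013 2.7571067009748162
0.044378098431671564 1.2017295464480573
```

View pics/w5.png

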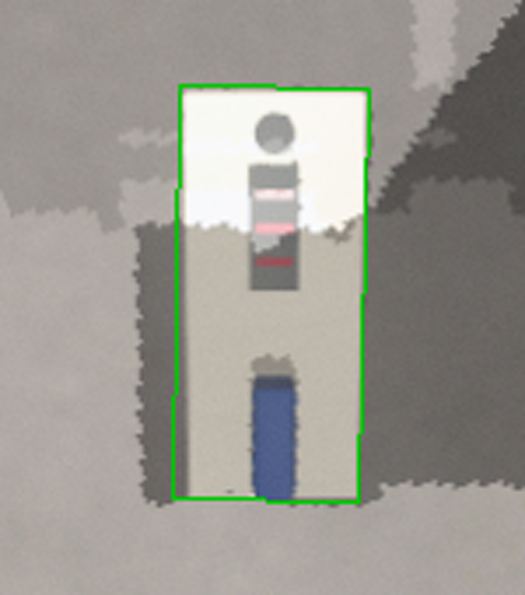

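```bash
python3 - <<'E'
from h import *
o=arm.observe(); C=cam("wrist",o)
f=lambda x,y:[x/3.5+250,y/3.5+90]
X=unproj(C,[f(181,87),f(369,90),f(359,500),f(187,498)],.006); print(X.round(4).tolist())
n=(X[0]+X[1])/2; t=(X[2]+X[3])/2; d=(n-t); print(np.linalg.norm(d),np.arctan2(d[1],d[0]),(n+t)/2); u=d/np.linalg.norm(d)
gp=(n+t)/2-.032*u; print("grip pred",gp); 
print("grip seen (top rear edge, z.022)",unproj(C,[f(274,499)],.022), "front base z.006",unproj(C,[f(274,392),f(274,376)],.006),"pred rear",gp-.014*u,"front",gp+.014*u)
go([gp[0],gp[1],.024],np.arctan2(d[1],d[0]))
E
```

```text
[[0.2946, -0.3157, 0.006], [0.3105, -0.2744, 0.006], [0.4042, -0.3092, 0.006], [0.3887, -0.35, 0.006]]
0.10004527113481099 2.788958423763424 [ 0.34947825 -0.31229762  0.006     ]
grip pred [ 0.37950917 -0.32334949  0.006     ]
grip seen (top rear edge, z.022) [[ 0.39241163 -0.32810335  0.022     ]] front base z.006 [[ 0.37061875 -0.31996237  0.006     ]
 [ 0.36683814 -0.31859242  0.006     ]] pred rear [ 0.3926477  -0.32818469  0.006     ] front [ 0.36637064 -0.3185143   0.006     ]
shift cm [ 0.34  0.55 17.88] turn 0.0012965460046658883 heading 2.79 j6 -2.06 F [-0.1 -1.   0.1] open 0.0499 t 11.37
```

```bash
python3 -m inch '[[0.17,0.28,2,0],[0.17,0.27,3,0],[0,0,3.5,0],[0,0,3.5,0],[0,0,2.5,0],[0,0,1.6,0],[0,0,1,0],[0,0,0.5,0],[0,0,0.1,0],[0,0,0,0],[0,0,0,0]]'
python3 -m inch '[[0,0,0,0],[0,0,0,0],[0,0,0,0],[0,0,0,0],[0,0,0,0],[0,0,0,0],[0,0,0,0],[0,0,0,0],[0,0,0,0],[0,0,0,0]]' -1 40
python3 -c "
from h import *
go([.3795,-.32335,.0255],2.789)"
```

```text
t: 12.28
ee_pos: [0.3796, -0.3236, 0.027]
orientation: [0.001, 0.176, 0.984, -0.0]
ft_force: [-0.3, -0.1, -0.5]
opening: 0.05
t: 13.12
ee_pos: [0.3793, -0.3232, 0.0261]
orientation: [0.0, 0.176, 0.984, 0.0]
ft_force: [-0.4, -0.3, 1.3]
opening: 0.0097
shift cm [-0.02 -0.    0.06] turn -0.0012125425375213439 heading 2.788 j6 -2.06 F [-0.4 -0.3  1.3] open 0.0097 t 13.12
```

```bash
python3 -m inch '[[0,0,-0.5,0],[0,0,-1.5,0],[0,0,-2.5,0],[0,0,-3,0],[0,0,-3,0],[0,0,-3,0],[-1.5,-1,-2,0],[-2.5,-1.7,-1.5,0],[-2.5,-1.7,0,0],[-2,-1.4,0,0.06],[-1.5,-0.8,0,0.12],[0,0,0,0.12]]'
python3 -m inch '[[0,0,0,0.12],[0,0,0,0.12],[0,0,0,0.12],[0,0,0,0.12],[0,0,0,0.12],[0,0,0,0.12],[0,0,0,0.12],[0,0,0,0.12],[0,0,0,0.12],[0,0,0,0.12],[0,0,0,0.12],[0,0,0,0.12]]'
python3 -m inch '[[0,0,0,0.12],[0,0,0,0.12],[0,0,0,0.12],[0,0,0,0.12],[0,0,0,0.12],[0,0,0,0.12],[0,0,0,0.12],[0,0,0,0.12],[0,0,0,0.12],[0,0,0,0.12],[0,0,0,0]]'
python3 - <<'E'
from h import *
go([.3849,-.3113,.1],-.1657)
o=arm.observe(); im=arm.capture("wrist"); cv2.imwrite("pics/w6.png",im[:,:,::-1]); print(o["ee_pos"])
E
```

```text
t: 14.12
ee_pos: [0.4507, -0.4226, 0.196]
orientation: [0.0, 0.324, 0.946, -0.0]
ft_force: [-0.5, 0.5, -1.3]
opening: 0.01
t: 15.12
ee_pos: [0.4492, -0.4202, 0.1962]
orientation: [-0.0, 0.867, 0.498, -0.0]
ft_force: [-0.5, -0.5, -0.7]
opening: 0.0098
t: 16.03
ee_pos: [0.4493, -0.4203, 0.1962]
orientation: [-0.0, 0.997, -0.079, -0.0]
ft_force: [0.2, 1.2, -1.3]
opening: 0.0097
shift cm [-8.07 -9.75  9.63] turn 0.007963100427984315 heading -0.158 j6 0.87 F [ 0.2  1.2 -1.3] open 0.0097 t 16.03
[ 0.4492767  -0.42029794  0.19623495]
```

```bash
python3 -m inch '[[-1.5,-1.8,0,0.008],[-2,-2.45,0,0],[-2,-2.45,0,0],[-1.6,-1.95,1,0],[-0.97,-1.1,2,0],[0,0,2.5,0],[0,0,2.5,0],[0,0,1.5,0],[0,0,0.2,0],[0,0,0,0],[0,0,0,0]]'
python3 - <<'E'
from h import *
go([.3849,-.3113,.062],-.1657)
o=arm.observe(); im=arm.capture("wrist"); C=cam("wrist",o); print(o["ee_pos"])
P=np.array([.52694,-.33501]); c,s=np.cos(-.16573),np.sin(-.16573)
v=im[:,:,::-1].copy()
for x,y,z in[(-55,24,34),(-55,-24,34),(-75,23,30),(-75,-23,30),(-32,22,39),(-32,-22,39),(-80,60,22),(-80,-60,22)]:
    q=proj(C,[[P[0]+(c*x-s*y)/1e3,P[1]+(s*x+c*y)/1e3,z/1e3]])[0]; print(x,y,q.round(1)); cv2.drawMarker(v,tuple(int(a) for a in q),(0,255,0),0,8)
cv2.imwrite("pics/w7.png",v)
E
```

```text
t: 17.0
ee_pos: [0.3854, -0.3117, 0.0999]
orientation: [0.0, 0.997, -0.079, 0.0]
ft_force: [-0.2, -0.4, -0.9]
opening: 0.0098
shift cm [-0.06 -0.03  3.79] turn 0.0073710709660979035 heading -0.158 j6 0.92 F [-0.2 -0.4 -0.9] open 0.0098 t 17.0
[ 0.38542174 -0.31171438  0.09985424]
-55 24 [276.5 103.9]
-55 -24 [370.  104.6]
-75 23 [279.9 143.3]
-75 -23 [365.9 143.9]
-32 22 [278.5  54.3]
-32 -22 [368.7  55. ]
-80 60 [215.3 151.6]
-80 -60 [430.1 153.1]
```

View pics/w7.png

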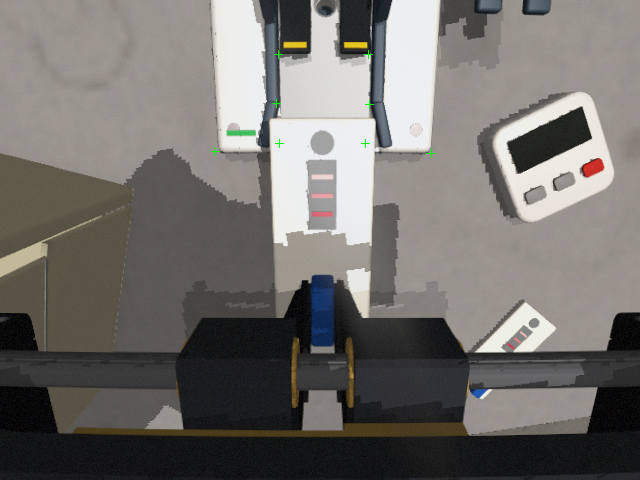

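```bash
python3 -m inch '[[0,0.1,0.5,0.007],[0,0,1.2,0],[0,0,1.2,0],[0,0,0.8,0],[0,0,0.3,0],[0,0,0,0],[0,0,0,0]]'
python3 -m inch '[[0,0,0.1,0],[0,0,0.1,0],[0,0,0.1,0],[0,0,0,0],[0,0,0,0]]'
python3 -c "
from h import *
go([.3849,-.3113,.056],-.1657)"
```

```text
t: 17.63
ee_pos: [0.3851, -0.3125, 0.0594]
orientation: [0.0, 0.997, -0.083, 0.0]
ft_force: [0.9, -0.2, -0.6]
opening: 0.0094
t: 18.05
ee_pos: [0.385, -0.3124, 0.0562]
orientation: [0.0, 0.997, -0.083, 0.0]
ft_force: [0.1, 0.3, -0.4]
opening: 0.0096
shift cm [-0.03 -0.11  0.02] turn -0.0014668113031039987 heading -0.167 j6 0.92 F [ 0.1  0.3 -0.4] open 0.0096 t 18.05
```

```bash
python3 -m inch '[[0,0,0.05,0],[0,0,0,0],[0,0,0,0]]'; python3 -m inch '[[0,0,0.05,0],[0,0,0,0],[0,0,0,0]]'
```

```text
t: 18.3
ee_pos: [0.385, -0.3124, 0.0557]
orientation: [0.0, 0.997, -0.084, 0.0]
ft_force: [-0.7, -0.7, 1.3]
opening: 0.0098
t: 18.55
ee_pos: [0.385, -0.3124, 0.0551]
orientation: [0.0, 0.997, -0.084, 0.0]
ft_force: [-0.5, 0.2, 2.0]
opening: 0.0099
```

```bash
python3 -m inch '[[0.3,0,0,0],[0.4,0,0,0],[0.4,0,0,0],[0.4,0,0,0],[0.4,0,0,0],[0.2,0,0,0],[0,0,0,0]]'; python3 -m inch '[[0.4,0,0,0],[0.4,0,0,0],[0.4,0,0,0],[0.4,0,0,0],[0.4,0,0,0],[0.2,0,0,0],[0,0,0,0]]'
python3 - <<'E'
from h import *
go([.4707,-.3256,.0551],-.1657)
o=arm.observe(); im=arm.capture("wrist"); cv2.imwrite("pics/w8.png",im[:,:,::-1])
E
```

```text
t: 19.13
ee_pos: [0.4064, -0.3161, 0.0551]
orientation: [0.0, 0.997, -0.083, 0.0]
ft_force: [2.5, -0.2, 1.4]
opening: 0.0095
t: 19.72
ee_pos: [0.4279, -0.3196, 0.055]
orientation: [0.0, 0.997, -0.083, 0.0]
ft_force: [2.5, 0.2, 2.8]
opening: 0.0094
shift cm [ 4.32 -0.12 -0.  ] turn -0.0012863971561887233 heading -0.167 j6 0.97 F [2.5 0.2 2.8] open 0.0094 t 19.72
```

View pics/w8.png

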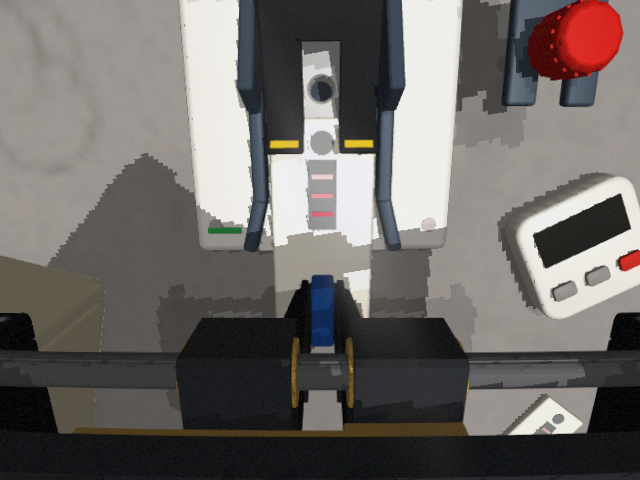

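```bash
python3 -m inch '[[0.3,0,0,0],[0.4,0,0,0],[0.4,0,0,0],[0.4,0,0,0],[0.4,0,0,0],[0.1,0,0,0],[0,0,0,0]]'; python3 -m inch '[[0.4,0,0,0],[0.4,0,0,0],[0.4,0,0,0],[0.4,0,0,0],[0.2,0,0,0],[0,0,0,0],[0,0,0,0]]'
python3 -m inch '[[0.1,0,0,0],[0.1,0,0,0],[0.1,0,0,0],[0,0,0,0],[0,0,0,0]]'
python3 -c "
from h import *
go([.4707,-.3256,.0551],-.1657)"
```

```text
t: 20.35
ee_pos: [0.4477, -0.3231, 0.0551]
orientation: [0.0, 0.997, -0.083, 0.0]
ft_force: [1.9, 0.6, 1.9]
opening: 0.0097
t: 20.93
ee_pos: [0.4654, -0.326, 0.0552]
orientation: [0.0, 0.997, -0.083, 0.001]
ft_force: [0.1, 0.2, 1.4]
opening: 0.0099
t: 21.35
ee_pos: [0.4678, -0.3264, 0.0551]
orientation: [-0.0, 0.997, -0.084, 0.0]
ft_force: [-1.0, 0.6, 1.9]
opening: 0.0097
shift cm [ 0.27 -0.12 -0.  ] turn -0.0015507425709739842 heading -0.167 j6 1.01 F [-1.   0.6  1.9] open 0.0097 t 21.35
```

```bash
python3 -m inch '[[0.1,0,0,0],[0.1,0,0,0],[0,0,0,0],[0,0,0,0]]'; python3 -m inch '[[0.1,0,0,0],[0,0,0,0],[0,0,0,0]]'; python3 -m inch '[[0.1,0,0,0],[0,0,0,0],[0,0,0,0]]'
```

```text
t: 21.68
ee_pos: [0.4699, -0.3268, 0.0551]
orientation: [0.0, 0.997, -0.084, 0.0]
ft_force: [-0.7, 0.8, 1.8]
opening: 0.0096
t: 21.93
ee_pos: [0.4709, -0.3269, 0.0551]
orientation: [0.0, 0.997, -0.084, 0.0]
ft_force: [-1.1, 0.3, 2.0]
opening: 0.0098
t: 22.18
ee_pos: [0.4718, -0.3271, 0.0551]
orientation: [-0.0, 0.997, -0.084, -0.0]
ft_force: [-1.1, 0.6, 2.1]
opening: 0.0097
```

```bash
python3 -m inch '[[0.1,0,0,0],[0,0,0,0],[0,0,0,0]]'; python3 -m inch '[[0.1,0,0,0],[0,0,0,0],[0,0,0,0]]'; python3 -m inch '[[0.1,0,0,0],[0,0,0,0],[0,0,0,0]]'
```

```text
t: 22.43
ee_pos: [0.4719, -0.327, 0.055]
orientation: [-0.0, 0.997, -0.083, -0.001]
ft_force: [-6.4, 0.5, 2.7]
opening: 0.0099
t: 22.68
ee_pos: [0.472, -0.3269, 0.0548]
orientation: [-0.001, 0.997, -0.083, -0.002]
ft_force: [-11.7, -0.4, 4.8]
opening: 0.0096
t: 22.93
ee_pos: [0.4721, -0.3268, 0.0546]
orientation: [-0.001, 0.997, -0.083, -0.003]
ft_force: [-17.2, -0.9, 6.0]
opening: 0.01
```

```bash
python3 -m inch '[[-0.2,0,0,0],[0,0,0.1,0],[0,0,0.1,0],[0,0,0,0],[0,0,0,0]]'; python3 -m inch '[[0,0,0.1,0],[0,0,0.05,0],[0,0,0,0],[0,0,0,0]]';python3 -m inch '[[0,0,0.05,0],[0,0,0,0],[0,0,0,0]]'
```

```text
t: 23.35
ee_pos: [0.472, -0.3271, 0.053]
orientation: [-0.0, 0.997, -0.083, -0.001]
ft_force: [-7.6, 0.6, 4.9]
opening: 0.0098
t: 23.68
ee_pos: [0.4719, -0.327, 0.052]
orientation: [-0.0, 0.997, -0.083, -0.001]
ft_force: [-9.9, 0.2, 11.2]
opening: 0.0097
t: 23.93
ee_pos: [0.4719, -0.327, 0.052]
orientation: [-0.0, 0.997, -0.083, -0.001]
ft_force: [-11.0, 0.8, 16.9]
opening: 0.0097
```

```bash
python3 - <<'E'
from h import *
o=arm.observe(); im=arm.capture("wrist"); s=arm.capture("scene"); t=arm.capture("top")
a=cv2.resize(im[:330,150:640],(500,330)); b=cv2.resize(s[160:350,230:460],(300,248),interpolation=2); c=cv2.resize(t[130:360,220:450],(300,300),interpolation=2)
v=np.zeros((580,800,3),np.uint8); v[:330,:500]=a; v[:248,500:]=b; v[260:560,500:]=c; cv2.imwrite("pics/w9.png",v[:,:,::-1]); print(o["t"],o["ft_force"],o["ee_pos"])
P=np.array([.52694,-.33501]); C=cam("wrist",o);k,q=np.cos(-.16573),np.sin(-.16573)
for x,y,z in[(-31.4,22,35),(-31.4,-22,35),(-32,-22,43)]:print(proj(C,[[P[0]+(k*x-q*y)/1e3,P[1]+(q*x+k*y)/1e3,z/1e3]])-[150,0])
E
```

```text
23.9333 [-10.99053984   0.78577772  16.93206766] [ 0.47192161 -0.32704476  0.05198549]
[[120.04375657 252.65058875]]
[[220.12522843 252.51282055]]
[[222.21715696 259.7073733 ]]
```

View pics/w9.png

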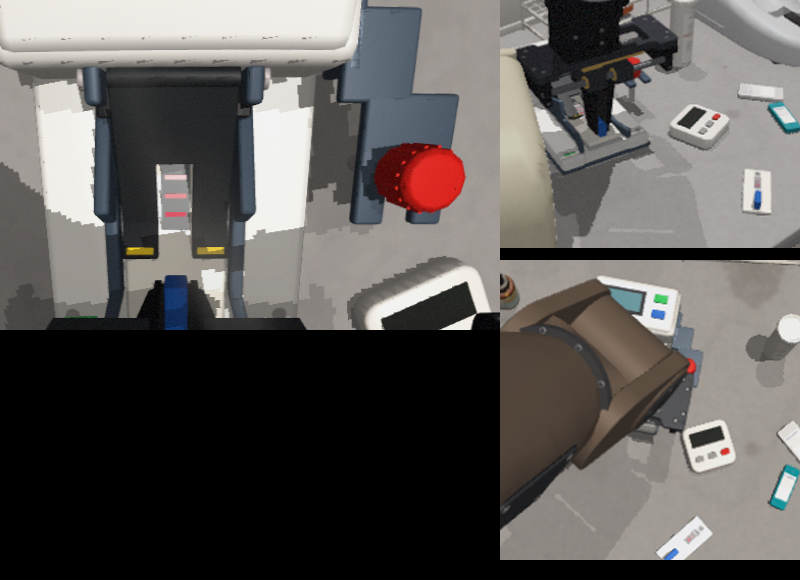

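```bash
python3 -m inch '[[0,0,0,0],[0,0,0,0],[0,0,0,0]]'; python3 -c "
from plant import arm
print(arm.hand_in())"
```

```text
t: 24.33
ee_pos: [0.4719, -0.3271, 0.052]
orientation: [-0.0, 0.997, -0.083, -0.001]
ft_force: [-11.0, 2.3, 16.7]
opening: 0.0098
the job is handed in; nothing more can be done
None
```

The job is done and handed in at about 24 s of the 64 s allowed. The arm is still gripping the cassette and pressing it down.

- **Pin:** I drew it straight up out of the bore and lowered it into the bracket notch. I felt the head touch the plate (about 5 N up) before letting go. The later pictures show it hanging there, where the fitted reader position says it should be.
- **Cassette:** I took the larger one, which measured 100 x 44 mm. I turned it round and slid it along the bed under the flap lip with about 2 N downward push. The push along the bed rose from about 1 N to 17 N at the stop, about 1 mm past the fitted position, which is within calibration error.
- **Press:** the tool went down about 4 mm and then stopped moving while the force rose to 17 N. That fits the bed being right down; about 11 N still pushes the cassette against the stop.
- **Flap and bench:** the last pictures show the flap lying down on the cassette. The timer, reagent vial and look-alike items stand where they were; the dropper bottle is only partly in view.
- **Not confirmed:** I couldn't read the flap and bed joints directly, so "closed" and "right down" rest on the pictures, the forces and the height.
- **Small slips:** one crop first showed the wrong object and was redone before the grasp. I viewed 12 pictures, two over the budget of 10.

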